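# Hold a brass title plate under the spring press while its adhesive takes

## Task

Loosen the black wing knob on the green press carriage by turning it anticlockwise (seen from above) all the way to its stop, slide the carriage along its bar until the press foot stands centred over the brass title plate on the booklet, then push the yellow cap 14 mm down, so that the red band on its stem sits at the barrel's mouth, and keep holding it there: the program finishes while still holding the cap down. Never push the cap nearly to the bottom, never press the foot on the bare paper, and leave the plate, the booklet and the other things on the bench where they lie.

Things in the scene. Friction and masses are not known exactly. Their poses are not given: they have to be found in the camera images.
- press_frame: Fixed grey press: base plate 190 (its x) x 340 (its y) x 10 mm, origin at the centre of the underside, z up. Two posts 36 x 22 mm, 94 mm high, stand at its y = +-155, x = +62 mm and carry a square steel guide bar (20 mm, axis 70 mm above the bench) along its y. The green carriage rides on that bar; the base's yaw varies.
- carriage (a joint): Travel of the green carriage (44 mm wide along the bar, top 92 mm above the bench) along the bar, m, growing toward the frame's +y; range 0 to 0.205; it starts near 0. The knob's and plunger's axes lie at the frame's y = -0.100 + this value. A friction clamp holds it while the knob is tight (it slips only above about 30 N); when free it slides with about 1.5 N and stays where it is left.
- clamp_knob (a joint): Angle of the clamp knob, rad: 0 = tight (wing across the bar), 1.4 = its stop, quite free (wing nearly along the bar). Grows anticlockwise seen from above; the clamp lets go at about 0.95; it stays where it is left and needs about 0.2 to 0.3 N m. Starts near tight, at 0 to about 0.2.
- knob_grip (a point): Point on the knob's upright axis at the height to grip, 135 mm above the bench. The black wing is 46 mm long along this point's x axis, 12 mm thick along its y axis, and spans heights 113 to 147 mm. Rides on the carriage, at the frame's x = +62 mm.
- press_cap: Yellow round cap on the plunger stem, 31 mm across, 30 mm high, its lower edge tapered over 5 mm to 22 mm across; can be gripped by its sides or pushed on top. Origin at the centre of its underside, 142 mm above the bench when up. Stands in front of the knob, at the frame's x = -23 mm. The barrel under it is 34 mm across, mouth 100 mm above the bench. To move the carriage, hold or push the cap along the bar.
- cap_top (a point): Centre of the cap's top face, 172 mm above the bench when up.
- plunger (a joint): Downward travel of the cap, m: 0 = up, 0.024 = bottom. Spring-returned: it springs up when let go. The first part to about 0.006 takes about 1 to 2 N; then the foot meets the plate and the push grows by about 1 N per mm, to about 10 N at 14 mm travel. The 6 mm red band round the stem (11 to 17 mm above the barrel's mouth when up) marks the right travel, 0.014.
- press_foot: Black rubber foot, 23 mm across, at the lower end of the plunger, straight below the cap; origin at the centre of its underside, 28 mm above the bench when up. It telescopes on an inner spring when it meets the plate.
- booklet: Loose pale booklet of folded sheets, 245 x 165 x 8 mm, lying on the base plate under the bar, long side along the bar; origin at the centre of its underside, 10 mm above the bench.
- brass_plate: Loose brass title plate, 34 (its x) x 50 (its y, roughly along the bar) x 4 mm, lying on the booklet in the foot's path; origin at the centre of its underside.
- plate_top (a point): Centre of the brass plate's upper face, about 22 mm above the bench.
- spool: Bystander: wooden spool of pale thread, 42 mm across, 52 mm high, origin under its centre.
- weight: Bystander: dark blue cloth-covered iron weight, 60 x 90 x 36 mm, origin under its centre.
- pot: Bystander: grey-brown glue pot, 72 mm across, 65 mm high, origin under its centre.
- folder: Bystander: short pale bone folder, 22 x 108 x 8 mm, origin under its centre.
Things that resemble listed ones, but are neither listed nor needed, are in the scene too. Of the things shaped like the brass_plate, the brass one is meant.

How it is judged:
On the way, in this order (a step that is already met when the one before it is completed fails the run):
1. the clamp knob is turned anticlockwise to its stop (past 1.2 rad) (value of joint clamp_knob above 1.2 rad), for 0.2 s.
2. the raised foot stands over the plate, within 8 mm of its centre (horizontal distance between press_foot and plate_top below 0.008 m and value of joint plunger below 0.006 m), for 0.2 s.
At the end, for the whole second after the job is handed in: The foot is centred on the brass plate within 8 mm and presses on it with more than 2 N; the fingers are holding the cap (more than 2 N of contact) at 14 mm travel, within 3 mm; the plate lies within 10 mm and the booklet within 15 mm of where they started (horizontal distance between press_foot and plate_top below 0.008 m and value of joint plunger between 0.011 and 0.017 m and contact force between press_foot and brass_plate above 2 N and contact force between the fingers and press_cap above 2 N and distance of brass_plate from where it was at the start of the episode below 0.01 m and distance of booklet from where it was at the start of the episode below 0.015 m); the arm keeps its last pose, push and grip.
It fails at once if the cap is pushed nearly to the bottom (past 20 mm) (value of joint plunger above 0.02 m).
It fails at once if the foot presses on the bare booklet (contact force between press_foot and booklet above 1 N).
It fails at once if a bystander (spool, weight, pot or bone folder) is moved more than 20 mm (distance of any of spool, weight, pot, folder from where it was at the start of the episode above 0.02 m).
It also fails if it takes over 54 s, if anything falls off the work surface, if the arm or the gripper's body presses on something with over 40 N, if the wrist force passes 120 N, or if a joint passes its speed limit or range.

## Robot

A 7-joint arm with a two-finger parallel gripper is mounted at the origin on a cart in front of the work surface, level with it; the furniture and walls round the work are solid. World frame = base frame: x ahead of the robot, y to its left, z up, the work surface at z = 0. Lengths are in m, angles in rad, forces in N, time in s.
With the tool pointing down it reaches from about 0.35 to 0.9 m from the base axis. Payload 7.2 kg.
Tool frame: the origin (TCP) lies at the very end of the fingers, on their centre line; the grasp point (between the pads) lies 19 mm behind it; z points along the fingers, y is the line along which they close (so a half turn about z gives the same grasp; the last joint's range is limited). The gripper opens to 88 mm and grips with 3 to 60 N. Pads are 20 mm wide; open, the fingers measure 115 mm over their backs; the gripper's body (75 mm by 178 mm) begins 61 mm behind the grasp point.
Start: joints at [1.282, 0.411, -0.013, 1.596, 0.006, 1.134, -0.082], TCP at [0.137, -0.61, 0.223] pointing down, gripper open.
Joint ranges: [-2.95, 2.95], [-0.29, 1.99], [-1.47, 1.44], [0.14, 2.54], [-1.03, 4.17], [0.13, 1.85], [-2.86, 2.86]. Speed limits (rad/s): [2.39, 2.39, 3.01, 3.01, 3.14, 3.14, 3.14].

## Interface

Orientations are given as a unit quaternion [x, y, z, w].
In Python, from bench import * gives the robot as it stands.
- The arm moves only by the shell command python3 -m jog 'ROWS'. ROWS is JSON, one flat list of numbers, 7 for each row, row after row: the shift along the world's x, y, z in mm, then the turn, a rotation vector about the world's x, y, z in degrees, then the closure, from -1 (fully open) to 1 (shut). A call has 1 to 12 rows; each row is the pose to reach, as a shift and turn from the pose commanded when the call began; what a row does not reach only later rows make up. A row lasts 1/12 s, in which the tool goes at most 41.7 mm and 7.16 degrees, less where a joint would pass 70% of its speed; a pose out of reach is approached as far as the arm can. A call with a gripper value outside its range is refused whole. The fingers move at their own pace and stop on an object; the grip force is fixed at half the most. Time passes only in rows, so rows that repeat a pose let the fingers close. It gives the time, the measured TCP pose, the force, the opening and the grip force at its end, in the units of the state.
- observe(): the state, without advancing time (a new reading comes with each control period).
- read_camera(name): name is "side" or "top" or "wrist"; returns (picture, depth): 400x640x3 uint8, blue, green, red; 400x640 float32, m along the optical axis (not along the pixel's ray), 0 where there is no reading.
- get_calibration(name): a dict with "fx", "fy", "cx", "cy" (pixels), "distortion" ([k1, k2, p1, p2, k3] as OpenCV has them; the pictures are not rectified), "R" (3x3) and "t" (3): a world point X has camera coordinates R X + t; the wrist camera has in their place "mount" (4x4, takes a point from camera to tool coordinates, whose origin is the TCP and whose axes are the flange's). Camera axes: x right, y down, z forward; pixel columns grow to the right and rows downward; lengths in m; the calibration is good to about 2 mm. A picture is of the moment at which its call begins: read the wrist's pose just before it. get_calibration takes no time and is no camera call.
- job_done(): hands the job in; it is judged then, once.
The state is a dict: "clock": time; "q": joint angles; "qvel": joint speeds; "joint_torque": joint torques, N m; "tool_pos": TCP position; "eef_rot": TCP orientation; "wrist_force": force on the tool from outside, world axes, zero at the start; "moment": the same for the moment, N m; "width": finger opening in m; "grip_force": force on a finger pad.
Only numpy, scipy, OpenCV 4.12 (cv2) and the standard library are available. Lean on these libraries where they do the work, as an engineer would, in place of code of your own. Each camera call takes 0.05 s, during which the arm holds its last target. There are 200 camera calls.

## Working session

There is one attempt and no reset: what is moved stays moved. The work goes in short steps, Python scripts to look and compute and a shell command to move; the robot and the scene stay as the last step left them, time stands still between calls to the robot, and variables do not carry over. Pictures are saved under pics/ and viewed, at most 10 in all, crops included, and the job is handed in when it is done.

```bash
ls; mkdir -p pics; cat > h.py <<'E'
from bench import *
import numpy as np, cv2
from scipy.spatial.transform import Rotation as Ro
def snap(n):
    s=observe(); im,d=read_camera(n); c=get_calibration(n)
    K=np.array([[c["fx"],0,c["cx"]],[0,c["fy"],c["cy"]],[0,0,1]]);D=np.array(c["distortion"],float)
    if "mount" in c:
        T=np.eye(4);T[:3,:3]=Ro.from_quat(s["eef_rot"]).as_matrix();T[:3,3]=s["tool_pos"];M=T@np.array(c["mount"])
    else:
        M=np.eye(4);R=np.array(c["R"]);M[:3,:3]=R.T;M[:3,3]=-R.T@np.array(c["t"])
    np.savez(f"{n}.npz",im=im,d=d,K=K,D=D,M=M); return im
def ray(n,uv):
    z=np.load(f"{n}.npz"); p=cv2.undistortPoints(np.array([[uv]],float),z["K"],z["D"])[0,0]
    return z["M"][:3,3], z["M"][:3,:3]@np.array([p[0],p[1],1]), z
def pt(n,u,v,w=1):
    o,r,z=ray(n,(u,v)); a=z["d"][v-w:v+w+1,u-w:u+w+1]; a=a[a>0]
    return o+r*np.median(a) if len(a) else None
def atz(n,u,v,h):
    o,r,z=ray(n,(u,v)); return o+r*(h-o[2])/r[2]
def tri(n1,a,n2,b):
    o1,r1,_=ray(n1,a);o2,r2,_=ray(n2,b)
    s=np.linalg.lstsq(np.c_[r1,-r2],o2-o1,rcond=None)[0]
    p,q=o1+r1*s[0],o2+r2*s[1]; return (p+q)/2,np.linalg.norm(p-q)
def proj(n,P):
    z=np.load(f"{n}.npz");M=np.linalg.inv(z["M"])
    return cv2.projectPoints(np.array(P,float).reshape(-1,3),cv2.Rodrigues(M[:3,:3])[0],M[:3,3],z["K"],z["D"])[0][:,0]
E
python3 - <<'E'
from h import *
np.set_printoptions(precision=3,suppress=True)
for n in ("top","side"): cv2.imwrite(f"pics/{n}0.png",snap(n))
print(observe())
E
```

```text
pics
{'clock': 0.1, 'q': array([ 1.282,  0.412, -0.013,  1.597,  0.006,  1.134, -0.082]), 'qvel': array([ 0.   , -0.002,  0.001, -0.004, -0.   ,  0.003, -0.003]), 'joint_torque': array([  0.001, -58.91 ,   0.643, -29.171,  -0.054,   0.014,   0.   ]), 'tool_pos': array([ 0.137, -0.609,  0.222]), 'eef_rot': array([ 0.994,  0.11 , -0.   , -0.001]), 'wrist_force': array([-0.779, -0.675,  0.478]), 'moment': array([ 0.013, -0.041, -0.016]), 'grip_force': 0.0, 'width': 0.087777915501708}
```

View pics/top0.png

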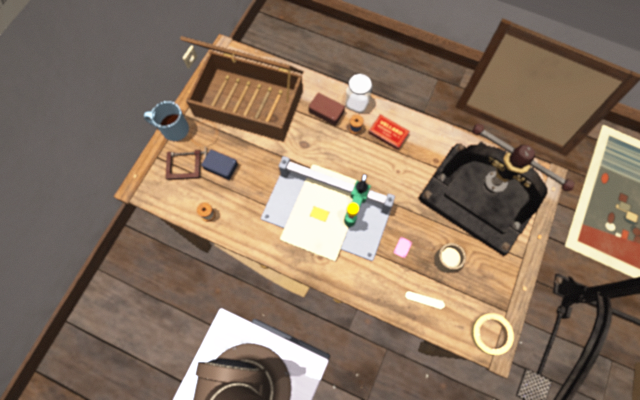

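View pics/side0.png

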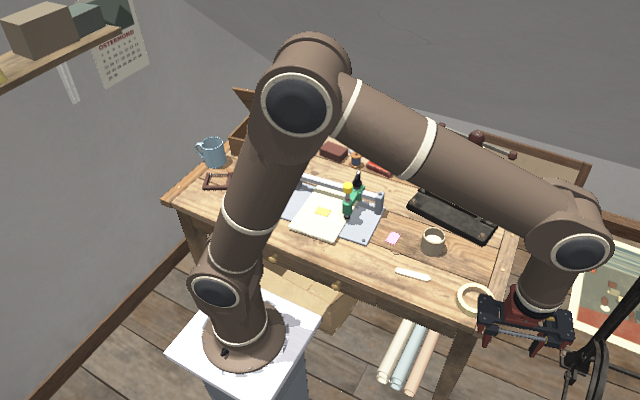

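Top view: frame posts at (285,168) and (390,203), cap at (353,209), knob at (362,184), yellow plate on the booklet at (320,214), pink plate-like card at (403,247). I'll enlarge that area.

```bash
python3 - <<'E'
from h import *
np.set_printoptions(precision=3,suppress=True)
t=np.load("top.npz")["im"][150:270,255:415]; s=np.load("side.npz")["im"][165:255,275:395]
a=cv2.resize(t,None,fx=5,fy=5,interpolation=cv2.INTER_CUBIC)
cv2.imwrite("pics/c1.png",a)
cv2.imwrite("pics/c2.png",cv2.resize(s,None,fx=6,fy=6,interpolation=cv2.INTER_CUBIC))
for u,v in [(320,214),(353,209),(362,185),(285,168),(390,203),(403,247),(310,240),(266,214),(369,254)]: print(u,v,pt("top",u,v))
for u,v in [(322,212),(348,187),(380,196)]: print(u,v,pt("side",u,v))
E
```

```text
320 214 [0.495 0.023 0.023]
353 209 [ 0.497 -0.065  0.174]
362 185 [ 0.576 -0.059  0.147]
285 168 [0.56  0.16  0.081]
390 203 [ 0.582 -0.145  0.09 ]
403 247 [ 0.508 -0.227  0.006]
310 240 [0.415 0.017 0.019]
266 214 [0.434 0.165 0.012]
369 254 [ 0.448 -0.147  0.015]
322 212 [0.489 0.019 0.022]
348 187 [ 0.491 -0.073  0.17 ]
380 196 [ 0.583 -0.148  0.088]
```

View pics/c1.png

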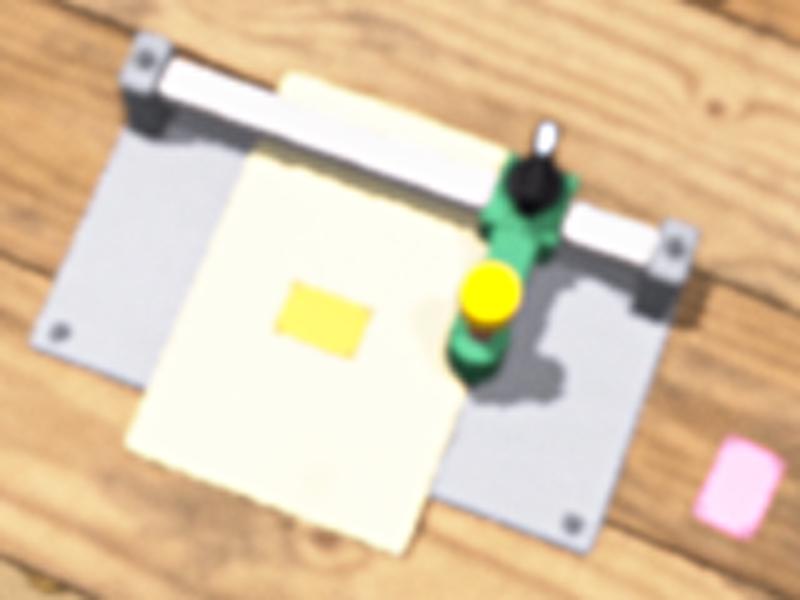

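View pics/c2.png

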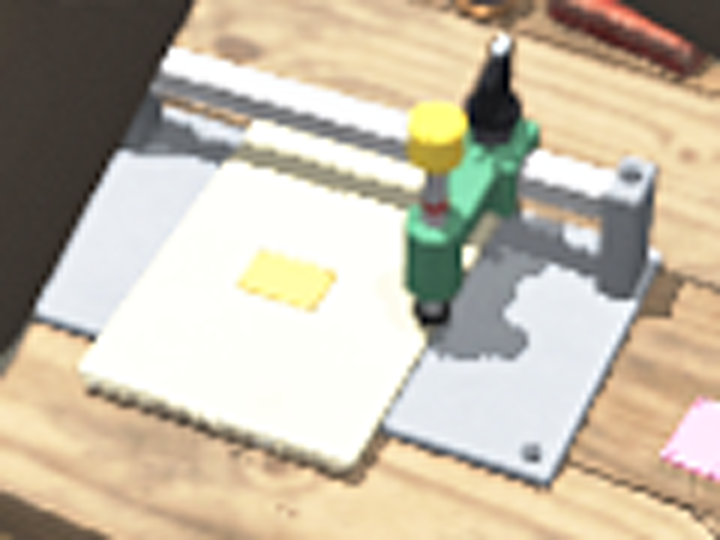

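Plate candidates: (320,214), yellow, on the booklet, and (403,247), pink, on the bench. The crop confirms that the yellow one is the brass plate. Next I'll work out the frame geometry.

```bash
cat >> h.py <<'E'
np.set_printoptions(precision=4,suppress=True)
T=lambda x,y:(255+x/5,150+y/5)
S=lambda x,y:(275+x/6,165+y/6)
E
python3 - <<'E'
from h import *
c,e=tri("top",T(491,288),"side",S(437,117));print("captop",c,e,atz("top",*T(491,291),.172))
pl=[T(297,281),T(373,311),T(354,358),T(275,329)];ps=[S(256,250),S(335,273),S(318,310),S(238,287)]
P=np.array([tri("top",a,"side",b)[0] for a,b in zip(pl,ps)]);print("plate",P,P.mean(0),np.mean([atz("top",*a,.022) for a in pl],0))
A=atz("top",*T(146,60),.094);B=atz("top",*T(674,247),.094);print("posts",A,B,np.linalg.norm(A-B),tri("top",T(674,247),"side",S(632,172)))
d=(A-B)/np.linalg.norm(A-B);print("yaw y deg",np.degrees(np.arctan2(d[1],d[0])))
fx=np.array([d[1],-d[0],0]);m=(A+B)/2; o=m-.062*fx
for n,p in(("cap",c),("plate",P.mean(0))): print(n,"frame",(p-o)@fx,(p-o)@d)
k=c+.085*fx;print("knob",k,"move along",(P.mean(0)-c)@d, d)
print("knob tri", tri("top",T(536,180),"side",S(496,95)))
z=np.load("top.npz");
E
```

```text
captop [ 0.5041 -0.0651  0.1673] 0.0032231477779956657 [ 0.5002 -0.0646  0.172 ]
plate [[ 0.5115  0.0483  0.0149]
 [ 0.5135 -0.0002  0.0162]
 [ 0.4852 -0.0025  0.0128]
 [ 0.4821  0.0464  0.0116]] [0.4981 0.023  0.0139] [0.495  0.0233 0.022 ]
posts [0.5707 0.1672 0.094 ] [ 0.59   -0.1403  0.094 ] 0.3081319721823468 (array([ 0.5939, -0.1424,  0.0874]), np.float64(0.004543352524409052))
yaw y deg 93.59141223439599
cap frame -0.019088428910629365 -0.07354440197696734
plate frame -0.01954734054592129 0.01472042492668594
knob [ 0.5889 -0.0597  0.1673] move along 0.08826482690365328 [-0.0626  0.998   0.    ]
knob tri (array([ 0.5875, -0.0613,  0.1166]), np.float64(0.0054283404972835765))
```

```bash
python3 -m jog '[0,0,60,0,0,0,-1, 30,40,80,0,0,0,-1, 60,77,80,0,0,0,-1, 90,115,80,0,0,-2,-1, 115,147,80,0,0,-4,-1, 140,180,80,0,0,-6,-1, 165,212,80,0,0,-8,-1, 190,244,80,0,0,-8,-1, 215,276,80,0,0,-8,-1, 240,308,80,0,0,-8,-1, 265,340,80,0,0,-8,-1, 290,372,80,0,0,-8,-1]'; python3 -m jog '[25,32,0,0,0,0,-1, 50,64,0,0,0,0,-1, 75,96,0,0,0,0,-1, 100,128,0,0,0,0,-1, 120,155,0,0,0,0,-1, 138,177,0,0,0,0,-1, 138,177,0,0,0,0,-1, 138,177,0,0,0,0,-1, 138,177,0,0,0,0,-1]'
python3 - <<'E'
from h import *
cv2.imwrite("pics/w0.png",snap("wrist")); print(observe()["q"],np.load("wrist.npz")["M"])
print(proj("wrist",[[.502,-.065,.172],[.587,-.06,.147]]))
E
```

```text
clock: 1.1
tool_pos: [0.4134, -0.254, 0.3026]
eef_rot: [0.999, 0.04, -0.0, 0.0]
wrist_force: [1.6, -0.6, 0.5]
width: 0.0876
grip_force: 0.0
clock: 1.85
tool_pos: [0.5503, -0.0795, 0.3021]
eef_rot: [0.999, 0.04, -0.001, 0.0]
wrist_force: [0.2, -1.5, 0.1]
width: 0.0876
grip_force: 0.0
[ 0.4079  0.2693 -0.4379  1.6304  0.1191  1.2692 -1.5428] [[ 0.081  -0.9644 -0.2517  0.6177]
 [-0.9967 -0.0783 -0.0205 -0.0735]
 [ 0.      0.2525 -0.9676  0.4637]
 [ 0.      0.      0.      1.    ]]
[[305.537  234.0129]
 [307.3549 155.0513]]
```

View pics/w0.png

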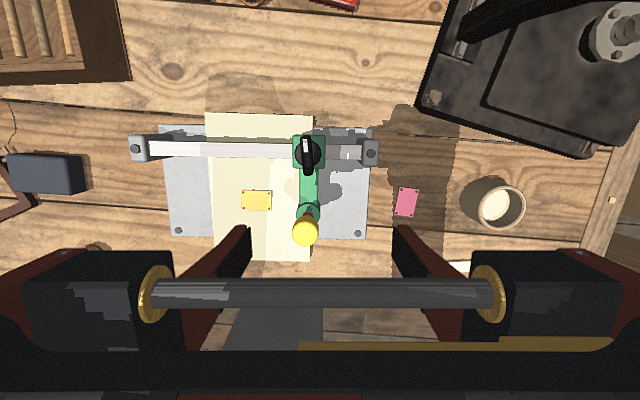

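The wrist view shows the wing from (304,138) to (309,173), the cap at (305,231), the brass plate at (257,200) and the posts at (139,148) and (371,152).

```bash
python3 - <<'E'
from h import *
im=np.load("wrist.npz")["im"]
m=np.hstack([cv2.resize(im[120:260,230:350],None,fx=4,fy=4,interpolation=cv2.INTER_CUBIC)])
cv2.imwrite("pics/w1.png",m)
c,e=tri("top",T(491,288),"wrist",(305,231));print("cap",c,e,atz("wrist",305,231,.172),pt("wrist",305,231,3))
a=[(242,190),(271,190),(272,210),(242,210)]
print("plate",np.mean([atz("wrist",*p,.022) for p in a],0),pt("wrist",257,200,3))
A=atz("wrist",139,148,.094);B=atz("wrist",371,152,.094);print(A,B,np.linalg.norm(A-B),pt("wrist",139,148),pt("wrist",371,152))
E
```

```text
cap [ 0.5034 -0.0638  0.1666] 0.0003357721406382662 [ 0.5055 -0.0642  0.172 ] [ 0.5053 -0.0641  0.1715]
plate [0.4952 0.0229 0.022 ] [0.4955 0.0224 0.0225]
[0.5729 0.1613 0.094 ] [ 0.5926 -0.1407  0.094 ] 0.30261061924190347 [0.5726 0.1633 0.0909] [ 0.5925 -0.1409  0.0929]
```

View pics/w1.png

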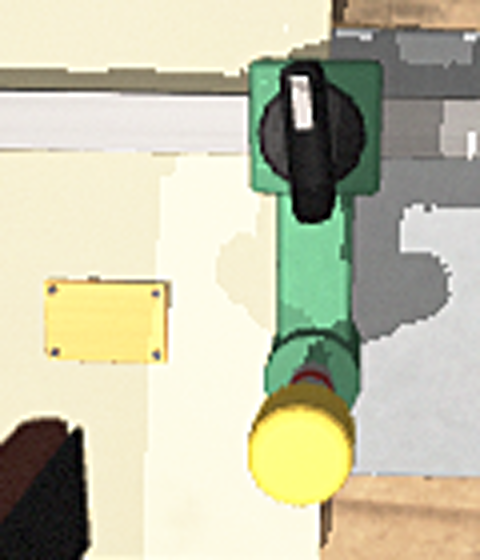

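```bash
python3 - <<'E'
from h import *
W=lambda x,y:(230+x/4,120+y/4)
a=atz("wrist",*W(301,64),.147);b=atz("wrist",*W(315,220),.147);d=a-b
print(a,b,np.linalg.norm(d),np.degrees(np.arctan2(d[1],d[0])),(a+b)/2,pt("wrist",307,165))
s=observe();R=Ro.from_quat(s["eef_rot"]).as_matrix();print(s["tool_pos"],R[:,1],np.degrees(np.arctan2(R[1,1],R[0,1]))%180,R[:,2])
c=np.array([.5045,-.064,.172]);f=np.radians(3.6);print("knob from cap",c+.085*np.array([np.cos(f),np.sin(f),0]))
E
```

```text
[ 0.6077 -0.0563  0.147 ] [ 0.5645 -0.0631  0.147 ] 0.04372083255068615 9.061205433952368 [ 0.5861 -0.0597  0.147 ] [ 0.5758 -0.0604  0.1469]
[ 0.5501 -0.0801  0.3023] [ 0.0796 -0.9968  0.0006] 94.56706881225195 [-0.0009 -0.0007 -1.    ]
knob from cap [ 0.5893 -0.0587  0.172 ]
```

```bash
python3 -m jog '[20,10,0,0,0,4.5,-1, 37.5,20.5,-20,0,0,4.5,-1, 37.5,20.5,-50,0,0,4.5,-1, 37.5,20.5,-80,0,0,4.5,-1, 37.5,20.5,-110,0,0,4.5,-1, 37.5,20.5,-135,0,0,4.5,-1, 37.5,20.5,-155,0,0,4.5,-1, 37.5,20.5,-170,0,0,4.5,-1, 37.5,20.5,-183,0,0,4.5,-1, 37.5,20.5,-183,0,0,4.5,-1, 37.5,20.5,-183,0,0,4.5,-1]'; python3 -m jog '[0,0,0,0,0,0,0.3, 0,0,0,0,0,0,0.9, 0,0,0,0,0,0,1, 0,0,0,0,0,0,1, 0,0,0,0,0,0,1, 0,0,0,0,0,0,1, 0,0,0,0,0,0,1, 0,0,0,0,0,0,1]'; python3 -c "
from h import *
s=observe();print(s['moment'],s['q'],s['tool_pos'])"
```

```text
clock: 2.82
tool_pos: [0.5875, -0.0598, 0.1195]
eef_rot: [0.997, 0.079, -0.001, 0.0]
wrist_force: [1.1, -0.2, -0.1]
width: 0.0878
grip_force: 0.0
clock: 3.48
tool_pos: [0.5883, -0.0583, 0.1197]
eef_rot: [0.997, 0.08, 0.0, 0.0]
wrist_force: [-0.2, 0.3, 0.1]
width: 0.0378
grip_force: 0.0
[0.0405 0.0352 0.0395] [ 0.3291  0.4973 -0.4214  1.7664  0.2459  0.93   -1.6062] [ 0.5883 -0.0583  0.1197]
```

```bash
python3 -m jog '[0,0,0,0,0,0,1, 0,0,0,0,0,0,1, 0,0,0,0,0,0,1, 0,0,0,0,0,0,1, 0,0,0,0,0,0,1, 0,0,0,0,0,0,1, 0,0,0,0,0,0,1, 0,0,0,0,0,0,1]'; python3 -c "
from h import *
s=observe();print(s['moment'],s['wrist_force'])"
```

```text
clock: 4.15
tool_pos: [0.5883, -0.0588, 0.1196]
eef_rot: [0.997, 0.08, 0.0, 0.0]
wrist_force: [0.3, -1.8, -0.5]
width: 0.0119
grip_force: 30.0
[-0.5295 -0.1603  0.1831] [ 0.2604 -1.7957 -0.5385]
```

```bash
python3 -m jog '[0,0,0,0,0,4,1, 0,0,0,0,0,10,1, 0,0,0,0,0,16,1, 0,0,0,0,0,22,1, 0,0,0,0,0,28,1, 0,0,0,0,0,34,1, 0,0,0,0,0,40,1, 0,0,0,0,0,46,1, 0,0,0,0,0,52,1, 0,0,0,0,0,58,1, 0,0,0,0,0,64,1, 0,0,0,0,0,70,1]'; python3 -m jog '[0,0,0,0,0,3,1, 0,0,0,0,0,4,1, 0,0,0,0,0,4,1, 0,0,0,0,0,4,1]';python3 -c "
from h import *
s=observe();R=Ro.from_quat(s['eef_rot']).as_matrix();print(s['moment'],s['q'],np.degrees(np.arctan2(R[1,1],R[0,1]))%180)"
```

```text
clock: 5.15
tool_pos: [0.5871, -0.0576, 0.1196]
eef_rot: [0.769, 0.639, -0.001, -0.001]
wrist_force: [-3.9, 0.2, 1.2]
width: 0.0117
grip_force: 30.0
clock: 5.48
tool_pos: [0.587, -0.0577, 0.1196]
eef_rot: [0.748, 0.663, -0.001, -0.001]
wrist_force: [-5.5, 1.1, 4.4]
width: 0.0121
grip_force: 30.0
[0.1363 1.1435 0.0137] [ 0.5368  0.5675 -0.723   1.7533  0.438   0.9912 -0.4754] 173.0907679356246
```

```bash
python3 -m jog '[0,0,0,0,0,0,0, 0,0,0,0,0,0,0, 0,0,0,0,0,0,0, 0,0,0,0,0,0,0, 0,0,0,0,0,0,0, 0,0,20,0,0,0,0, 0,0,50,0,0,0,0, 0,0,80,0,0,0,-1, 0,0,110,0,0,-5,-1, 0,0,130,0,0,-11.5,-1, -10,0,140,0,0,-18,-1, -20,0,140,0,0,-25,-1]';python3 -m jog '[-5,0,0,0,0,-6,-1, -10,0,0,0,0,-12,-1, -15,0,0,0,0,-18,-1, -20,0,0,0,0,-25,-1, -20,-0,0,0,0,-32,-1, -20,0,0,0,0,-39,-1, -20,0,0,0,0,-46,-1, -20,0,0,0,0,-51,-1, -20,0,0,0,0,-54.5,-1, -20,0,0,0,0,-54.5,-1, -20,0,0,0,0,-54.5,-1]'
python3 - <<'E'
from h import *
im=snap("wrist");s=observe()
R=Ro.from_quat(s['eef_rot']).as_matrix();print(s['tool_pos'],np.degrees(np.arctan2(R[1,1],R[0,1]))%180,R[:,2])
q=proj("wrist",[[.5045,-.064,.172]])[0];print(q)
x,y=int(q[0])-120,int(q[1])-130
x,y=max(x,0),max(y,0);print(x,y)
cv2.imwrite("pics/w2.png",cv2.resize(im[y:y+190,x:x+260],None,fx=3,fy=3,interpolation=cv2.INTER_CUBIC))
E
```

```text
clock: 6.48
tool_pos: [0.5697, -0.0579, 0.2625]
eef_rot: [0.875, 0.484, 0.002, 0.001]
wrist_force: [-0.1, 1.1, 0.4]
width: 0.0742
grip_force: 0.0
clock: 7.4
tool_pos: [0.5483, -0.0582, 0.2597]
eef_rot: [0.999, 0.033, 0.0, 0.0]
wrist_force: [0.1, -0.5, -0.2]
width: 0.0877
grip_force: 0.0
[ 0.5483 -0.0583  0.2597] 93.79460861684673 [ 0.0001 -0.0001 -1.    ]
[325.0182 247.5891]
205 117
```

View pics/w2.png

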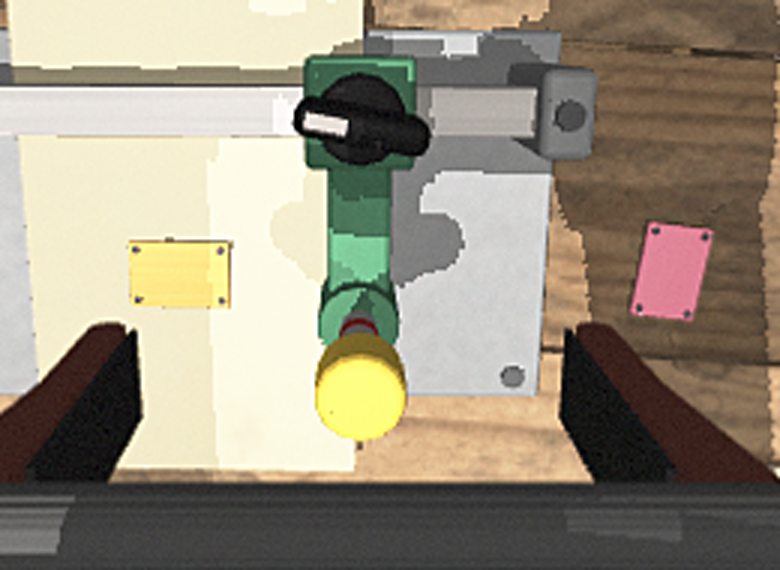

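The wing now lies nearly along the bar, about 9° short of it in the crop, which fits the stop. Cap top centre is at crop (361,395), and the plate corners span (128–231, 240–308).

```bash
python3 - <<'E'
from h import *
W=lambda x,y:(205+x/3,117+y/3)
c=atz("wrist",*W(361,395),.172);print(c,pt("wrist",325,249,3),tri("top",T(491,288),"wrist",W(361,395)))
p=np.mean([atz("wrist",*W(*a),.022) for a in [(128,240),(230,240),(231,308),(129,306)]],0)
print(p,pt("wrist",265,208,3))
b=[atz("wrist",*W(*a),.172) for a in [(316,392),(406,392)]];print("cap width",b)
a=atz("wrist",*W(299,117),.147);e=atz("wrist",*W(427,139),.147);d=a-e;print("wing",np.degrees(np.arctan2(d[1],d[0])),(a+e)/2)
f=np.radians(3.7);d=np.array([-np.sin(f),np.cos(f),0]);print("slide",(p-c)@d,"lateral",(p-c)@[np.cos(f),np.sin(f),0],d)
print("grasp shift mm",(c-observe()["tool_pos"])*1000)
E
```

```text
[ 0.5034 -0.0644  0.172 ] [ 0.503  -0.0641  0.1718] (array([ 0.5024, -0.0642,  0.1699]), np.float64(0.0006376433925759783))
[0.495  0.0235 0.022 ] [0.4954 0.0233 0.0219]
cap width [array([ 0.5035, -0.0498,  0.172 ]), array([ 0.5054, -0.0788,  0.172 ])]
wing 84.08655114898707 [ 0.5863 -0.0597  0.147 ]
slide 0.08824094037410242 lateral -0.0027498742211403463 [-0.0645  0.9979  0.    ]
grasp shift mm [-44.9191  -6.1262 -87.6689]
```

```bash
python3 -m jog '[-25,-4,0,0,0,0,-1, -45,-6,0,0,0,0,-1, -45,-6,-20,0,0,0,-1, -45,-6,-45,0,0,0,-1, -45,-6,-70,0,0,0,-1, -45,-6,-95,0,0,0,-1, -45,-6,-110,0,0,0,-1, -45,-6,-120,0,0,0,-1, -45,-6,-120,0,0,0,-1, -45,-6,-120,0,0,0,-1]'; python3 -m jog '[0,0,0,0,0,0,1, 0,0,0,0,0,0,1, 0,0,0,0,0,0,1, 0,0,0,0,0,0,1, 0,0,0,0,0,0,1, 0,0,0,0,0,0,1, 0,0,0,0,0,0,1, 0,0,0,0,0,0,1, 0,0,0,0,0,0,1, 0,0,0,0,0,0,1, 0,0,0,0,0,0,1, 0,0,0,0,0,0,1]'
```

```text
clock: 8.28
tool_pos: [0.5034, -0.0643, 0.1398]
eef_rot: [0.999, 0.032, -0.0, -0.0]
wrist_force: [0.3, 0.1, 0.5]
width: 0.0879
grip_force: 0.0
clock: 9.28
tool_pos: [0.5033, -0.0644, 0.1397]
eef_rot: [0.999, 0.032, 0.0, 0.0]
wrist_force: [-0.9, -0.1, -0.1]
width: 0.0301
grip_force: 30.0
```

```bash
python3 -m jog '[-0.3,4,0,0,0,0,1, -0.8,12,0,0,0,0,1, -1.3,20,0,0,0,0,1, -1.9,30,0,0,0,0,1, -2.6,40,0,0,0,0,1, -3.2,50,0,0,0,0,1, -3.9,60,0,0,0,0,1, -4.5,70,0,0,0,0,1, -5.1,79,0,0,0,0,1, -5.5,85,0,0,0,0,1, -5.7,88,0,0,0,0,1, -5.7,88,0,0,0,0,1]'; python3 -m jog '[0,0,0,0,0,0,1, 0,0,0,0,0,0,1, 0,0,0,0,0,0,1]'
python3 - <<'E'
from h import *
im=snap("wrist");s2=snap("side");print(observe()["tool_pos"])
q=proj("wrist",[[.497,.023,.1]])[0]; r=proj("side",[[.497,.023,.1]])[0];print(q,r)
x,y=int(q[0])-65,int(q[1])-70;u,v=int(r[0])-50,int(r[1])-50;print(x,y,u,v)
f=lambda i:cv2.resize(i,(390,480),interpolation=cv2.INTER_CUBIC)
cv2.imwrite("pics/w3.png",np.hstack([f(im[y:y+160,x:x+130]),f(s2[v:v+100,u:u+81])]))
E
```

```text
clock: 10.28
tool_pos: [0.4977, 0.0251, 0.1397]
eef_rot: [0.999, 0.033, 0.0, -0.001]
wrist_force: [2.8, 1.4, -2.1]
width: 0.0301
grip_force: 30.0
clock: 10.53
tool_pos: [0.4977, 0.0236, 0.1397]
eef_rot: [0.999, 0.032, 0.0, -0.0]
wrist_force: [3.0, 2.2, -2.9]
width: 0.0301
grip_force: 30.0
[0.4978 0.0235 0.1397]
[322.9845 221.0182] [321.7015 193.2316]
257 151 271 143
```

View pics/w3.png

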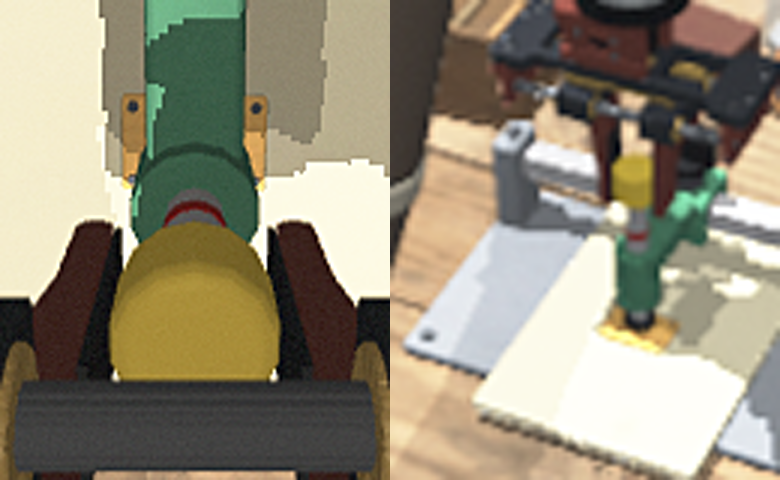

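Left panel: the plate's corners (122 and 268) sit symmetrically about the cap axis (195). Right panel: the foot stands over the plate's middle and the cap is still up. Now I push down.

```bash
python3 -m jog '[0,0,-1,0,0,0,1, 0,0,-2,0,0,0,1, 0,0,-4,0,0,0,1, 0,0,-5,0,0,0,1, 0,0,-6,0,0,0,1, 0,0,-7,0,0,0,1, 0,0,-8,0,0,0,1, 0,0,-9,0,0,0,1, 0,0,-10,0,0,0,1, 0,0,-10,0,0,0,1, 0,0,-10,0,0,0,1]'; python3 -m jog '[0,0,-1,0,0,0,1, 0,0,-2,0,0,0,1, 0,0,-3,0,0,0,1, 0,0,-4,0,0,0,1, 0,0,-4,0,0,0,1, 0,0,-4,0,0,0,1]'
python3 - <<'E'
from h import *
im=snap("wrist");s2=snap("side");s=observe();print(s["tool_pos"],s["wrist_force"],s["moment"])
q=proj("wrist",[[.497,.023,.1]])[0]; r=proj("side",[[.497,.023,.1]])[0]
x,y=int(q[0])-65,int(q[1])-70;u,v=int(r[0])-50,int(r[1])-50;print(x,y,u,v)
f=lambda i:cv2.resize(i,(390,480),interpolation=cv2.INTER_CUBIC)
cv2.imwrite("pics/w4.png",np.hstack([f(im[y:y+160,x:x+130]),f(s2[v:v+100,u:u+81])]))
E
```

```text
clock: 11.55
tool_pos: [0.4978, 0.0235, 0.13]
eef_rot: [0.999, 0.032, 0.0, 0.0]
wrist_force: [1.7, 0.8, 6.9]
width: 0.03
grip_force: 30.0
clock: 12.05
tool_pos: [0.4978, 0.0236, 0.1263]
eef_rot: [0.999, 0.032, 0.0, 0.0]
wrist_force: [-0.1, 0.3, 9.6]
width: 0.0302
grip_force: 30.0
[0.4978 0.0236 0.1263] [ 0.1861 -0.3144 10.0822] [ 0.0602  0.035  -0.0452]
257 157 271 143
```

View pics/w4.png

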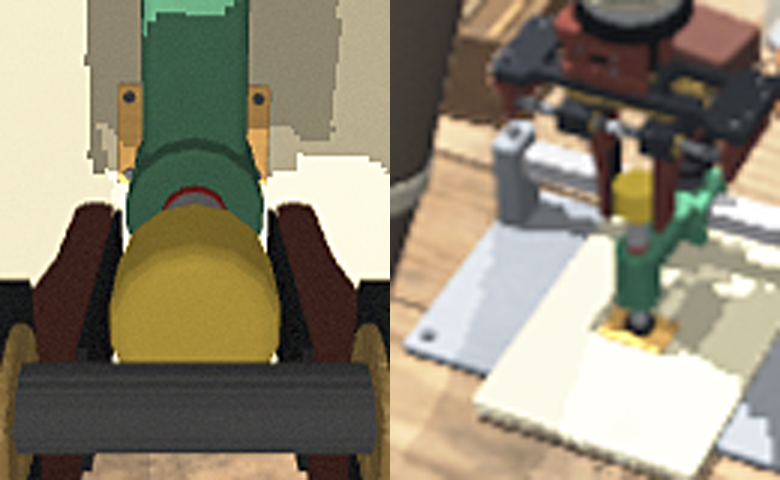

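The red band now sits at the barrel's mouth: left panel (195,195), right panel (638,250). The push is 10 N, the TCP has travelled 13.4 mm and the foot is on the plate.

```bash
python3 -c "
from bench import *
print(job_done())"
```

```text
the job is handed in; nothing more can be done
None
```

I handed the job in at about 12 s of the 54 s with the gripper still holding the cap down: the knob is at its stop, the foot is centred on the brass plate, and the cap is pushed about 13.4 mm at about 10 N, with the red band at the barrel's mouth; the hand-in call returned no verdict.

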